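# Clear the shear carriage and hold it against its spring

### The job

Someone parked the tape roll on the shear rig's upright post, where it blocks the sliding carriage: slide it up off the post and lay it flat on the bare worktop beside the rig (set it down, do not drop it), and let go of it. Then push the carriage (it has a black upright handle) towards the post, against its return spring, until its pointer stands midway between the two small pins (30 mm of travel), and keep it there: finish while still holding it. Leave the tins and the weight where they are.

Things in the scene. Friction and masses are not known exactly. Their poses are not given: they have to be found in the camera images.
- tape_roll: roll of pale tape on a brown card core: ring 100 mm across, hole 76 mm, wall 12 mm, height 25 mm, about 0.12 kg, loose. Origin at the centre of its underside, z along its axis. Starts on the post, underside 16 mm above the worktop; pinch its wall from above, one finger in the hole (32 mm free between post and wall; the boss fills the lowest 6 mm of the hole)
- shear_rig: fixed bench rig: dark steel bed 320 x 100 x 12 mm, origin under its centre, x along its length, z up. The carriage slides along +x towards the post (axis at x = 105 mm, y = 0): flange radius 44 mm, top z = 16 mm, carries the roll; boss radius 35 mm, top z = 22 mm, fits in its hole; post 12 mm thick, top z = 66 mm. Return-spring canister at x = -157 to -106 mm, up to z = 38 mm
- post_top (a point): top of the upright post, on its axis, 66 mm above the worktop. To the left of this end of the rig the worktop is bare for 0.15 m, between 0.4 and 0.6 m ahead of the robot
- carriage (a joint): travel of the sliding carriage along the rig's +x, in m: 0 at rest, end stop at 0.045. The return spring pushes back with about 6 N at 0, 13.5 N at 0.030, and returns it when released. With the roll on the post it jams at about 0.01
- handle_top (a point): middle of the top edge of the carriage's black upright handle, z = 84 mm: a plate 10 mm thick (along the rig's x), 46 mm wide, free from z = 43 to 84 mm; push its face away from the post, or pinch it. Towards the post a fixed grey specimen ring (top z = 67 mm) begins 43 mm from its face; behind it the canister (top z = 38 mm) begins 31 mm from its face
- pointer (a point): tip of the steel pointer on the carriage's side (the rig's +y side), moves with the carriage, 36 mm above the worktop
- gate (a point): point midway between the tops of the two upright pins (5 mm thick, 15 mm apart along the rig's x, tops at z = 38 mm) on the rig's +y side. At travel 0.030 the pointer tip is level with this point along the rig's x (it stays 3.5 mm short of it in y)
- lidded_tin: white lidded moisture tin, 59 mm across, 38 mm tall, loose; origin under its centre; leave alone
- steel_weight: slotted steel weight disc, 56 mm across, 26 mm tall, loose; origin under its centre; leave alone
- soil_dish: dark steel tin of dried soil, 77 mm across, 36 mm tall, loose; origin under its centre; leave alone

How it is judged:
By the outcome, as a careful person would: the job done as asked, in the order asked, and still so for the second after the job is handed in, while the arm keeps its last pose, push and grip.
It also fails if it takes over 61 s, if anything falls off the work surface, if the arm or the gripper's body presses on something with over 40 N, if the wrist force passes 120 N, or if a joint passes its speed limit or range.

### The arm

A 6-joint arm with a two-finger parallel gripper is mounted at the origin on a cart in front of the work surface, level with it; the furniture and walls round the work are solid. World frame = base frame: x ahead of the robot, y to its left, z up, the work surface at z = 0. Lengths are in m, angles in rad, forces in N, time in s.
With the tool pointing down it reaches from about 0.4 to 0.825 m from the base axis. Payload 7 kg.
Tool frame: the origin (TCP) lies midway between the tips of the shut fingers; the grasp point (between the pads) lies 19 mm behind it; z points along the fingers, y is the direction in which the jaws open and shut (so a half turn about z gives the same grasp; the last joint's range is limited). The gripper opens to 88 mm and grips with 3 to 60 N. Pads are 19 mm wide; open, the fingers measure 130 mm over their backs; the gripper's body (78 mm by 193 mm) begins 47 mm behind the grasp point.
Start: joints at [-1.029, 0.359, 0.012, 0, -1.224, -0.288], TCP at [0.169, -0.653, 0.227] pointing down, gripper open.
Joint ranges: [-3.07, 3.07], [-1.43, 2.12], [-1.02, 1.25], [-3.03, 1.67], [-3.05, -0], [-3.03, 3.03]. Speed limits (rad/s): [2.39, 2.39, 3.01, 3.14, 3.14, 3.14].

### API

Orientations are given as a rotation vector (axis times angle).
In Python, from plant import sensors, cams, close_job gives the robot as it stands. The module is installed in compiled form; this text tells all that it offers.
- The arm moves only by the tool play_rows, never from a script. Its argument "plan" is a list of rows, each a list of 2 entries, a list of its own where there are three numbers: the shift along the tool's x, y, z in cm, then the turn, a rotation vector about the tool's x, y, z in degrees. In form: [[[x, y, z], [rx, ry, rz]], ...]. A call has 1 to 5 rows; each row shifts and turns the pose as measured when the row begins, along the tool's axes as they then stand; what a row does not reach is not made up. A row lasts 1/12 s, in which the tool goes at most 41.7 mm and 7.16 degrees, less where a joint would pass 70% of its speed; a pose out of reach is approached as far as the arm can. A call is refused whole if a number of a shift passes 4.17 or a number of a turn 7.16, either way. A call with a gripper value outside its range is refused whole. "gripper" is the closure in counts, from 0 (fully open) to 255 (shut), set as the call begins (left out, the last holds). The fingers move at their own pace and stop on an object; the grip force is fixed at half the most. Time passes only in rows, so rows that do not move let the fingers close. It gives the time, the measured TCP pose, the force and the opening at its end, in the units of the state.
- sensors.observe(): the state, without advancing time (a new reading comes with each control period).
- cams.get_image(name): name is "scene" or "side" or "wrist"; returns a dict with "pixels" (480x640x3 uint8, red, green, blue), "depth" (480x640 float32, m along the optical axis (not along the pixel's ray), 0 where there is no reading), "mtx" (3x3 intrinsics, pixels), "world_to_cam" (4x4, takes a point from world to camera coordinates); the wrist camera has in their place "T_tool_cam" (4x4, takes a point from camera to tool coordinates, whose origin is the TCP and whose axes are the flange's). Camera axes: x right, y down, z forward; pixel columns grow to the right and rows downward; lengths in m; the calibration is good to about 2 mm. A picture is of the moment at which its call begins: read the wrist's pose just before it.
- close_job(): hands the job in, once; it reports no verdict.
The state is a dict: "time": time; "joint_positions": joint angles; "joint_velocities": joint speeds; "tau": joint torques, N m; "ee_pos": TCP position; "eef_rot": TCP orientation; "force": force on the tool from outside, world axes, zero at the start; "wrist_torque": the same for the moment, N m; "width": opening from 0.0 (shut) to 1.0 (fully open).
Only numpy, scipy, OpenCV 4.12 (cv2) and the standard library are available. Lean on these libraries where they do the work, as an engineer would, in place of code of your own. Each camera call takes 0.05 s, during which the arm holds its last target.

## Working session

There is one attempt and no reset: what is moved stays moved. The work goes in short steps, Python scripts to look and compute and a tool call to move; the robot and the scene stay as the last step left them, time stands still between calls to the robot, and variables do not carry over. Pictures are saved under pics/ and viewed, and the job is handed in when it is done.

Besides the shell and the picture viewer there is one more tool, called after "Request:" in YAML: its name, and indented under it one key for each argument. play_rows: Moves the arm, as the interface text tells. Its arguments: {"type":"object","properties":{"plan":{"type":"array"},"gripper":{"type":"number"}},"required":["plan"]}

```bash
mkdir -p pics; python3 - <<'E'
from plant import sensors,cams
import cv2,numpy as np,pickle
s=sensors.observe();print({k:np.round(v,3) for k,v in s.items()})
for n in("scene","side","wrist"):
    d=cams.get_image(n);pickle.dump(d,open(f"{n}0.pkl","wb"))
    cv2.imwrite(f"pics/{n}0.png",d["pixels"][:,:,::-1])
    print(n,np.round(d["mtx"],1).tolist(),np.round(d.get("world_to_cam",d.get("T_tool_cam")),3).tolist())
E
```

```text
{'time': np.float64(0.0), 'joint_positions': array([-1.029,  0.359,  0.011, -0.   , -1.224, -0.288]), 'joint_velocities': array([0.001, 0.   , 0.001, 0.001, 0.001, 0.   ]), 'tau': array([-2.0000e-03, -5.8272e+01,  2.9305e+01,  6.9970e+00,  7.0000e-03,
       -0.0000e+00]), 'ee_pos': array([ 0.169, -0.653,  0.226]), 'eef_rot': array([ 3.970e-01, -3.116e+00, -3.000e-03]), 'force': array([-0.229,  0.143,  0.116]), 'wrist_torque': array([-0.01 ,  0.013, -0.017]), 'width': np.float64(0.998)}
scene [[437.8, 0.0, 315.6], [0.0, 437.8, 237.4], [0.0, 0.0, 1.0]] [[-0.715, -0.699, -0.01, 0.392], [-0.424, 0.445, -0.789, 0.331], [0.556, -0.56, -0.615, 1.031], [0.0, 0.0, 0.0, 1.0]]
side [[492.4, 0.0, 315.6], [0.0, 492.4, 239.2], [0.0, 0.0, 1.0]] [[0.975, 0.223, 0.004, -0.575], [0.197, -0.852, -0.485, -0.119], [-0.104, 0.473, -0.875, 1.531], [0.0, 0.0, 0.0, 1.0]]
wrist [[346.6, 0.0, 320.9], [0.0, 346.6, 238.8], [0.0, 0.0, 1.0]] [[-0.001, -0.967, -0.255, 0.07], [1.0, -0.001, -0.0, -0.0], [0.0, -0.255, 0.967, -0.159], [0.0, 0.0, 0.0, 1.0]]
```

View pics/scene0.png

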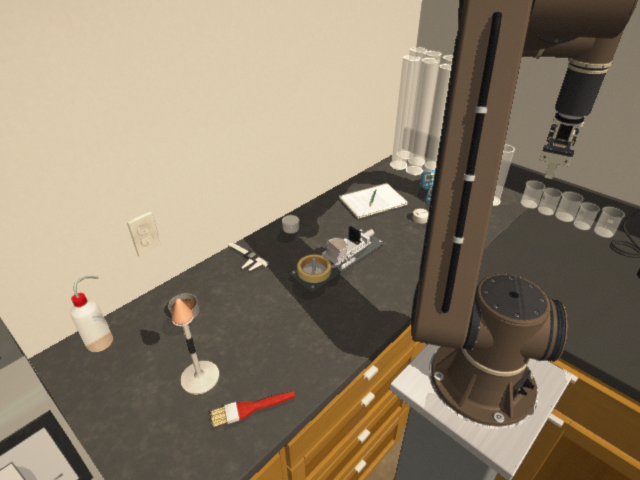

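View pics/side0.png

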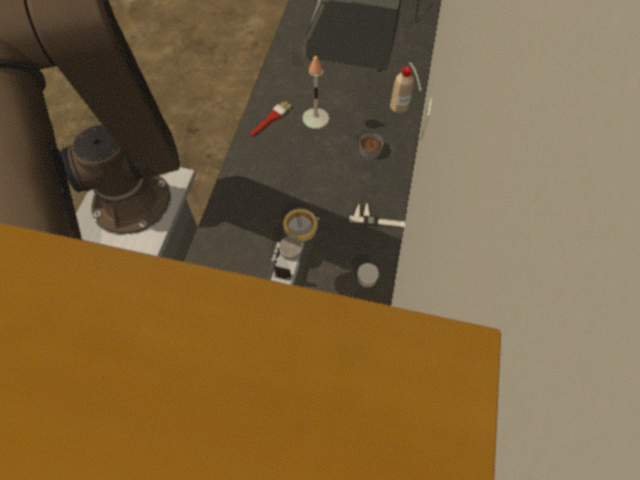

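The scene view shows the roll at (314,268), the handle at about (354,234) and the rig running up and to the right. The side view shows the roll at (300,224) and the handle at (283,270), with a cabinet in the foreground. Next I'll zoom in and back-project.

```bash
cat > h.py <<'E'
import numpy as np,cv2,pickle
def cloud(d,T=None):
    z=d["depth"].astype(float);K=d["mtx"];v,u=np.mgrid[:480,:640]
    P=np.stack([(u-K[0,2])*z/K[0,0],(v-K[1,2])*z/K[1,1],z,np.ones_like(z)],-1)
    M=np.linalg.inv(d["world_to_cam"]) if T is None else T
    W=(P@M.T)[...,:3];W[z==0]=np.nan;return W
E
python3 - <<'E'
from h import *
for n,(a,b,c,e) in {"scene":(270,410,190,310),"side":(240,400,190,300)}.items():
    d=pickle.load(open(n+"0.pkl","rb"));W=cloud(d)
    cv2.imwrite(f"pics/{n}0c.png",cv2.resize(d["pixels"][c:e,a:b,::-1],None,fx=5,fy=5,interpolation=cv2.INTER_CUBIC))
    pts={"scene":[(314,257),(314,281),(299,268),(329,268),(316,268),(355,230),(380,237),(300,290),(420,215),(290,222),(330,300)],"side":[(300,212),(300,236),(286,224),(315,224),(283,268),(368,272),(371,143),(250,290),(250,400),(400,320)]}[n]
    for u,v in pts: print(n,u,v,np.round(W[v,u],3))
E
```

```text
scene 314 257 [ 0.564 -0.01   0.035]
scene 314 281 [0.499 0.056 0.023]
scene 299 268 [0.56  0.057 0.037]
scene 329 268 [ 0.494 -0.002  0.04 ]
scene 316 268 [0.536 0.01  0.022]
scene 355 230 [ 0.525 -0.153  0.081]
scene 380 237 [ 0.507 -0.266 -0.001]
scene 300 290 [ 0.521  0.092 -0.002]
scene 420 215 [ 0.467 -0.437  0.021]
scene 290 222 [ 0.75  -0.085  0.035]
scene 330 300 [ 0.431  0.061 -0.001]
side 300 212 [0.529 0.056 0.039]
side 300 236 [ 0.549 -0.026  0.043]
side 286 224 [0.5   0.004 0.043]
side 315 224 [0.582 0.024 0.041]
side 283 268 [ 0.535 -0.155  0.084]
side 368 272 [ 0.761 -0.09   0.033]
side 371 143 [0.69  0.376 0.025]
side 250 290 [ 0.673 -0.581  0.98 ]
side 250 400 [ 0.693 -0.649  0.98 ]
side 400 320 [ 0.774 -0.579  0.98 ]
```

```bash
python3 - <<'E'
from h import *
d=pickle.load(open("side0.pkl","rb"));W=cloud(d);m=W[...,2]>0.5
for u,v in [(50,300),(300,400),(480,330),(480,470),(20,470)]:print(u,v,np.round(W[v,u],3))
E
```

```text
50 300 [ 0.547 -0.617  0.979]
300 400 [ 0.723 -0.643  0.982]
480 330 [ 0.825 -0.575  0.98 ]
480 470 [ 0.83  -0.657  0.979]
20 470 [ 0.579 -0.714  0.98 ]
```

View crops.

View pics/scene0c.png

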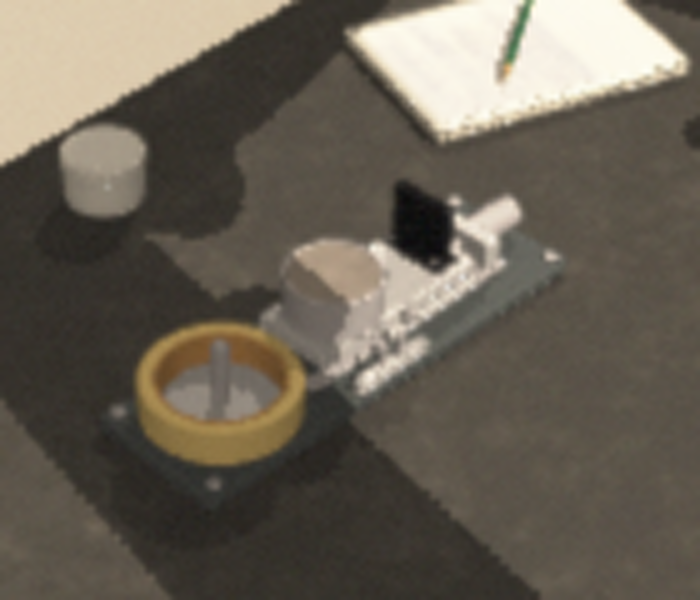

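View pics/side0c.png

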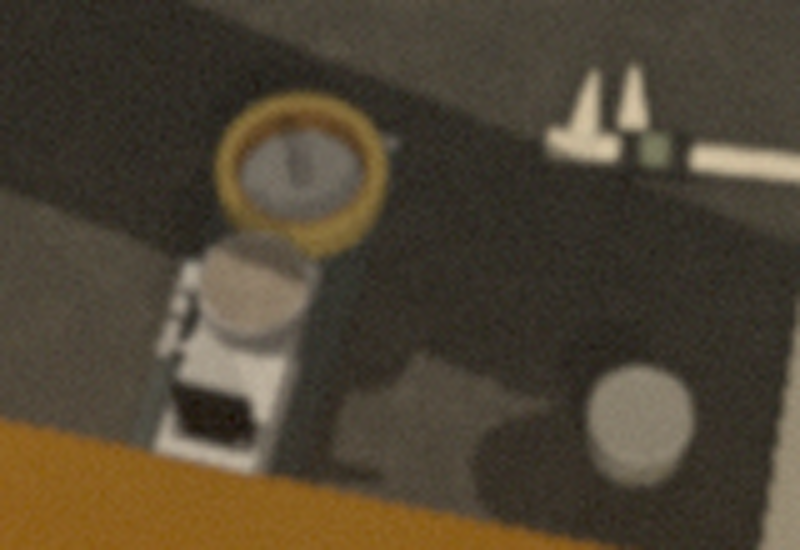

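```bash
python3 - <<'E'
from h import *
for n,c in (("scene",(0.535,0.018)),("side",(0.54,0.015))):
    d=pickle.load(open(n+"0.pkl","rb"));W=cloud(d)
    x,y,z=W[...,0],W[...,1],W[...,2]
    m=(np.hypot(x-c[0],y-c[1])<0.065)&(z>0.034)&(z<0.05)&(np.hypot(x-c[0],y-c[1])>0.03)&(y>-0.04)
    (a,b),r=cv2.minEnclosingCircle(np.c_[x[m],y[m]].astype(np.float32));print(n,"ring",m.sum(),a,b,r,np.nanmedian(z[m]))
    A=np.c_[2*x[m],2*y[m],np.ones(m.sum())];s=np.linalg.lstsq(A,x[m]**2+y[m]**2,rcond=None)[0];print(s[:2])
    m=(z>0.055)&(z<0.1)&(x>.4)&(x<.65)&(y>-.3)&(y<0.1)
    vv,uu=np.where(m)
    for q in (m&(z>0.072),m&(z<0.072)): print("tall",q.sum(),np.nanmean(W[q],0),np.nanmin(W[q],0),np.nanmax(W[q],0))
    q=m&(z>0.072)
    print(cv2.minAreaRect(np.c_[x[q],y[q]].astype(np.float32)))
    m=(z>0.006)&(z<0.03)&(x>.4)&(x<.65)&(y>-.33)&(y<-0.03)
    print("bed",m.sum(),cv2.minAreaRect(np.c_[x[m],y[m]].astype(np.float32)))
E
```

```text
scene ring 344 0.5329360961914062 0.013375493697822094 0.05741195008158684 0.03921167612416249
[0.53398555 0.0196959 ]
tall 57 [ 0.52527982 -0.15150548  0.0793172 ] [ 0.50570903 -0.15892987  0.07219466] [ 0.55163947 -0.14470385  0.0859313 ]
tall 336 [ 0.52903495 -0.07861841  0.0641049 ] [ 0.4986845  -0.15618916  0.05523163] [0.5639472  0.02634956 0.07028278]
((0.5283486843109131, -0.1510993391275406), (0.04569604620337486, 0.013834811747074127), 4.847215175628662)
bed 690 ((0.5391427874565125, -0.18632173538208008), (0.14711323380470276, 0.32802996039390564), 15.534560203552246)
side ring 376 0.5393857955932617 0.017156219109892845 0.05239081010222435 0.04057024976466106
[0.53786726 0.01632526]
tall 72 [ 0.5306858  -0.15812164  0.08116703] [ 0.504765   -0.16499708  0.07266762] [ 0.55243358 -0.08723819  0.08965443]
tall 456 [ 0.53477235 -0.08458623  0.06522426] [ 0.5040285  -0.16419462  0.05500723] [0.56547206 0.02067739 0.07177921]
((0.5140969157218933, -0.13387301564216614), (0.037166934460401535, 0.08755673468112946), 34.31660079956055)
bed 587 ((0.5266674757003784, -0.10232137143611908), (0.22886590659618378, 0.1440449357032776), 0.031003141775727272)
```

Request:
play_rows:
  plan:
    - [[-2.8,2.9,-0.3],[0,0,0]]
    - [[-2.8,2.9,-0.3],[0,0,0]]
    - [[-2.8,2.9,-0.3],[0,0,0]]
    - [[-2.8,2.9,-0.3],[0,0,0]]
    - [[-2.8,2.9,-0.3],[0,0,0]]
  gripper: 0

```text
time: 0.57
ee_pos: [0.2667, -0.4762, 0.2351]
eef_rot: [0.381, -3.113, -0.013]
force: [1.0, 0.4, 0.5]
width: 1.002
```

Request:
play_rows:
  plan:
    - [[-2.8,2.9,-0.3],[0,0,0]]
    - [[-2.8,2.9,-0.3],[0,0,0]]
    - [[-2.8,2.9,-0.3],[0,0,0]]
    - [[-2.8,2.9,-0.3],[0,0,0]]
    - [[-2.8,2.9,-0.3],[0,0,0]]

```text
time: 0.98
ee_pos: [0.3683, -0.2946, 0.2507]
eef_rot: [0.378, -3.113, -0.015]
force: [1.3, -0.5, -0.5]
width: 1.0
```

Request:
play_rows:
  plan:
    - [[-2.8,2.9,-0.3],[0,0,3]]
    - [[-2.8,2.9,-0.3],[0,0,3]]
    - [[-2.8,2.9,-0.3],[0,0,3]]
    - [[-2.8,2.9,-0.3],[0,0,3]]
    - [[0,0,0],[0,0,0]]
  gripper: 180

```text
time: 1.4
ee_pos: [0.4633, -0.1519, 0.2653]
eef_rot: [0.041, -3.139, -0.015]
force: [0.4, -1.5, -0.4]
width: 0.686
```

Request:
play_rows:
  plan:
    - [[-1.5,3.0,0],[0,0,0]]
    - [[-1.5,3.0,0],[0,0,0]]
    - [[-1.5,3.0,0],[0,0,0]]
    - [[-1.5,3.0,0],[0,0,0]]
    - [[0,0,0],[0,0,0]]

```text
time: 1.82
ee_pos: [0.5223, -0.0229, 0.2659]
eef_rot: [0.043, -3.139, -0.015]
force: [0.3, -0.6, 0.2]
width: 0.321
```

```bash
cat >> h.py <<'E'
from scipy.spatial.transform import Rotation as Rn
def wrist(tag):
    from plant import sensors,cams
    s=sensors.observe();d=cams.get_image("wrist")
    T=np.eye(4);T[:3,:3]=Rn.from_rotvec(s["eef_rot"]).as_matrix();T[:3,3]=s["ee_pos"]
    d["world"]=T@d["T_tool_cam"];d["s"]=s
    pickle.dump(d,open(tag+".pkl","wb"));cv2.imwrite(f"pics/{tag}.png",d["pixels"][:,:,::-1])
    print(round(float(s["time"]),2),np.round(s["ee_pos"],4),np.round(s["eef_rot"],3),np.round(s["force"],1),s["width"])
    return d
E
python3 - <<'E'
from h import *
d=wrist("w1")
E
```

```text
1.82 [ 0.5223 -0.0229  0.2659] [ 0.043 -3.139 -0.015] [ 0.3 -0.6  0.2] 0.3206385040960716
```

View pics/w1.png

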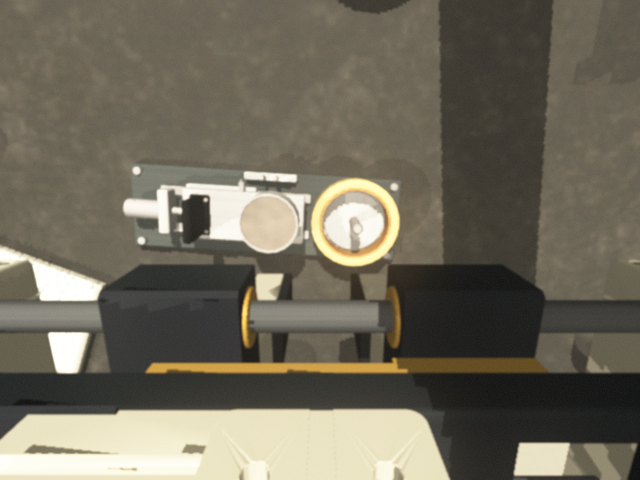

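The wrist view shows the whole rig, with the roll at (355,222), post at (357,227), handle at (195,217), pins and pointer near (270,178). The bed corners are near (135,165), (400,182), (135,245).

```bash
python3 - <<'E'
from h import *
d=pickle.load(open("w1.pkl","rb"));W=cloud(d,d["world"]);K=d["mtx"]
cv2.imwrite("pics/w1c.png",cv2.resize(d["pixels"][150:270,115:415,::-1],None,fx=2.6,fy=2.6,interpolation=cv2.INTER_CUBIC))
x,y,z=W[...,0],W[...,1],W[...,2]
c=(0.536,0.018);r=np.hypot(x-c[0],y-c[1])
v,u=np.mgrid[:480,:640]
img=(v<262)
m=img&(z>0.037)&(z<0.046)&(r>0.03)&(r<0.06)&(y>-0.04)
(a,b),R=cv2.minEnclosingCircle(np.c_[x[m],y[m]].astype(np.float32));print("ring",m.sum(),a,b,R,np.median(z[m]))
m=img&(z>0.055)&(z<0.075)&(r<0.02);print("post",m.sum(),np.mean(W[m],0))
m=img&(z>0.072)&(y<-.1);print("handle",m.sum(),cv2.minAreaRect(np.c_[x[m],y[m]].astype(np.float32)),np.max(z[m]))
m=img&(z>0.055)&(z<.075)&(y<-.03)&(y>-.12);print("spec",m.sum(),cv2.minEnclosingCircle(np.c_[x[m],y[m]].astype(np.float32)),np.median(z[m]))
m=img&(z>0.007)&(z<0.045)&(y<.12)&(y>-.3)&(x<0.62);print("bed",m.sum(),cv2.minAreaRect(np.c_[x[m],y[m]].astype(np.float32)))
def at(u,v,zz):
    o=d["world"][:3,3];q=d["world"][:3,:3]@np.linalg.inv(K)@[u,v,1];return o+q*(zz-o[2])/q[2]
for p in((135,165),(401,181),(134,246),(389,260)):print(p,np.round(at(*p,0.012),4))
E
```

```text
ring 2487 0.5348731875419617 0.01730017177760601 0.050040390342473984 0.04118589638585973
post 113 [0.53391618 0.01684024 0.06450454]
handle 638 ((0.5095679759979248, -0.14277473092079163), (0.030514905229210854, 0.08634121716022491), 52.704681396484375) 0.33658067039979567
spec 2869 ((0.5311893224716187, -0.07748565077781677), 0.0320398211479187) 0.06664319683219372
bed 17831 ((0.5309547781944275, -0.08742405474185944), (0.31944796442985535, 0.1004885658621788), 87.82855987548828)
(135, 165) [ 0.4778 -0.2378  0.012 ]
(401, 181) [0.4881 0.073  0.012 ]
(134, 246) [ 0.5758 -0.2496  0.012 ]
(389, 260) [0.5864 0.0663 0.012 ]
```

View pics/w1c.png

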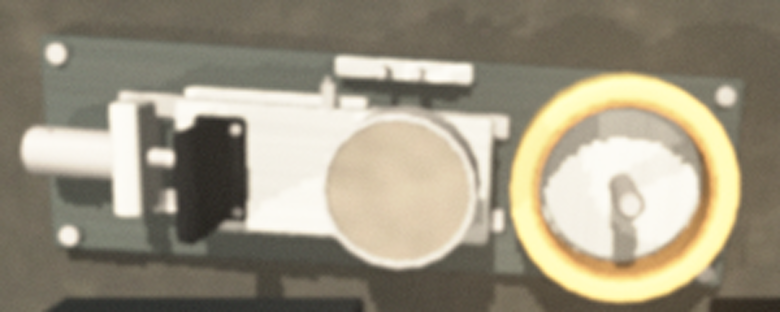

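```bash
cat >> h.py <<'E'
def goal(p,az=87.83):
    from plant import sensors
    s=sensors.observe();R=Rn.from_rotvec(s["eef_rot"])
    a=np.radians(az);Y=np.array([np.cos(a),np.sin(a),0]);Z=np.array([0,0,-1.]);G=Rn.from_matrix(np.c_[np.cross(Y,Z),Y,Z])
    print("t%.2f"%s["time"],"pos",np.round(s["ee_pos"],4),"F",np.round(s["force"],1),"w%.3f"%s["width"],"tool shift cm",np.round(R.inv().apply(np.array(p)-s["ee_pos"])*100,2),"turn deg",np.round(np.degrees((R.inv()*G).as_rotvec()),2))
E
python3 -c "
from h import *
goal([.5366,.0613,.11])"
```

```text
t1.87 pos [ 0.5212 -0.0243  0.2659] F [-0.6 -0.5 -0.3] w0.306 tool shift cm [-1.82  8.36 15.66] turn deg [ 0.54 -0.19  3.77]
```

Request:
play_rows:
  plan:
    - [[-0.4,2.1,3.1],[0.3,-0.1,1.9]]
    - [[-0.4,2.1,3.1],[0.2,-0.1,1.8]]
    - [[-0.4,2.1,3.1],[0,0,0]]
    - [[-0.4,2.1,3.1],[0,0,0]]
    - [[0,0,0],[0,0,0]]

```text
time: 2.28
ee_pos: [0.5401, 0.0608, 0.1407]
eef_rot: [0.065, 3.133, 0.002]
force: [-1.4, -0.0, -0.5]
width: 0.289
```

```bash
python3 -c "
from h import *
goal([.5366,.0613,.11])"
```

```text
t2.28 pos [0.5401 0.0608 0.1407] F [-1.4 -0.  -0.5] w0.289 tool shift cm [0.37 0.03 3.06] turn deg [ 0.09  0.43 -0.19]
```

Request:
play_rows:
  plan:
    - [[0.4,0,2.5],[0,0,0]]
    - [[0.0,0,2.0],[0,0,0]]
    - [[0,0,0.8],[0,0.3,0]]
    - [[0,0,0],[0,0,0]]
  gripper: 185

```text
time: 2.62
ee_pos: [0.5354, 0.0593, 0.085]
eef_rot: [-0.062, -3.14, 0.001]
force: [0.1, 0.1, -0.2]
width: 0.273
```

```bash
python3 -c "
from h import *
goal([.5366,.0613,.026])
wrist('w2')"
```

```text
t2.62 pos [0.5354 0.0593 0.085 ] F [ 0.1  0.1 -0.2] w0.273 tool shift cm [-0.12  0.21  5.9 ] turn deg [-0.02 -0.03 -0.1 ]
2.62 [0.5354 0.0593 0.085 ] [-6.20e-02 -3.14e+00  1.00e-03] [ 0.1  0.1 -0.2] 0.2734874443932135
```

View pics/w2.png

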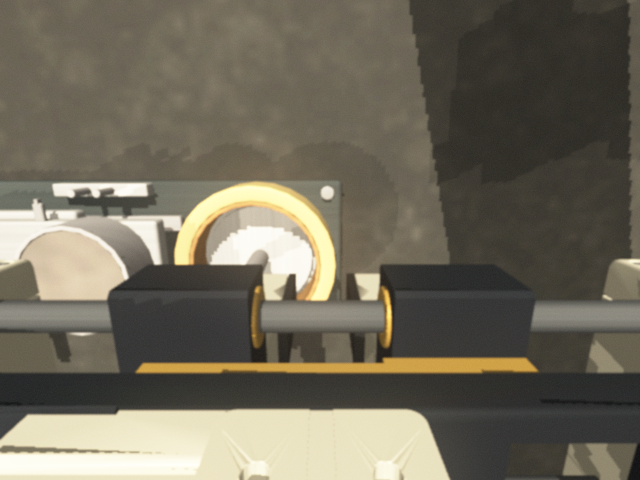

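The post is at (262,258), and the ring's right wall, near (325,290), runs down between the finger pads at (290,300) and (350,300). I'll check the finger geometry in depth.

```bash
python3 - <<'E'
from h import *
d=pickle.load(open("w2.pkl","rb"));W=cloud(d,d["T_tool_cam"])
for v in(270,280,290,297):
    print(v,[(u,*np.round(W[v,u]*1000).astype(int)) for u in range(264,392,6)])
E
python3 -c "
import cv2;i=cv2.imread('pics/w2.png');cv2.imwrite('pics/w2c.png',cv2.resize(i[230:380,220:420],None,fx=4,fy=4,interpolation=cv2.INTER_CUBIC))"
```

```text
270 [(264, np.int64(-11), np.int64(-39), np.int64(62)), (270, np.int64(-11), np.int64(-35), np.int64(63)), (276, np.int64(-11), np.int64(-31), np.int64(63)), (282, np.int64(-11), np.int64(-27), np.int64(63)), (288, np.int64(-11), np.int64(-23), np.int64(62)), (294, np.int64(-10), np.int64(-19), np.int64(62)), (300, np.int64(-11), np.int64(-15), np.int64(63)), (306, np.int64(-11), np.int64(-11), np.int64(63)), (312, np.int64(-13), np.int64(-7), np.int64(69)), (318, np.int64(-4), np.int64(-2), np.int64(45)), (324, np.int64(-4), np.int64(2), np.int64(44)), (330, np.int64(-4), np.int64(5), np.int64(43)), (336, np.int64(-15), np.int64(10), np.int64(74)), (342, np.int64(-19), np.int64(15), np.int64(85)), (348, np.int64(-19), np.int64(20), np.int64(84)), (354, np.int64(-19), np.int64(24), np.int64(85)), (360, np.int64(-18), np.int64(28), np.int64(83)), (366, np.int64(-19), np.int64(33), np.int64(84)), (372, np.int64(-19), np.int64(38), np.int64(85)), (378, np.int64(-19), np.int64(42), np.int64(85)), (384, np.int64(39), np.int64(16), np.int64(-76)), (390, np.int64(40), np.int64(17), np.int64
[... 2634 characters left out ...]
4)), (312, np.int64(-22), np.int64(-6), np.int64(44)), (318, np.int64(-22), np.int64(-2), np.int64(43)), (324, np.int64(-22), np.int64(2), np.int64(43)), (330, np.int64(-35), np.int64(6), np.int64(73)), (336, np.int64(-35), np.int64(10), np.int64(72)), (342, np.int64(-41), np.int64(16), np.int64(85)), (348, np.int64(5), np.int64(12), np.int64(-17)), (354, np.int64(10), np.int64(13), np.int64(-28)), (360, np.int64(7), np.int64(16), np.int64(-21)), (366, np.int64(12), np.int64(17), np.int64(-32)), (372, np.int64(12), np.int64(20), np.int64(-31)), (378, np.int64(32), np.int64(14), np.int64(-76)), (384, np.int64(35), np.int64(15), np.int64(-83)), (390, np.int64(37), np.int64(15), np.int64(-86))]
```

View pics/w2c.png

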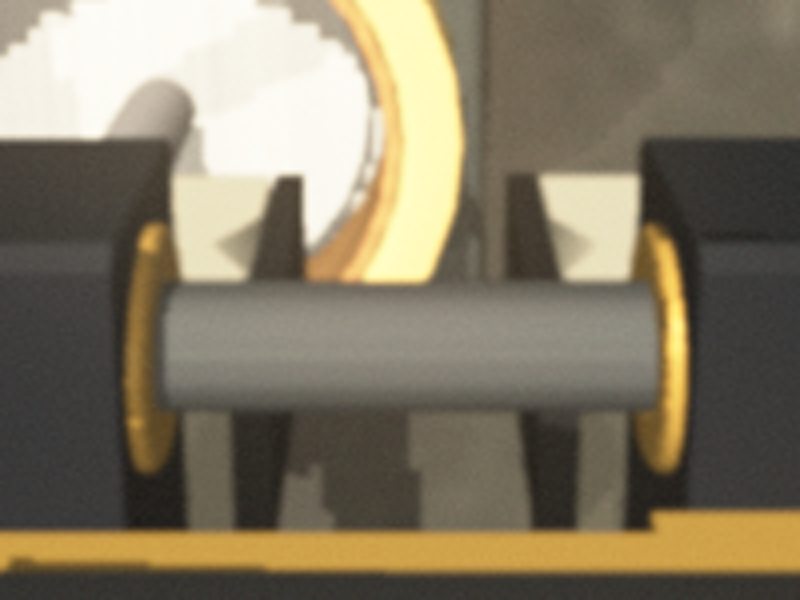

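Request:
play_rows:
  plan:
    - [[-0.1,0.2,0.5],[0,0,0]]
    - [[0,0,1.0],[0,0,0]]
    - [[0,0,0.5],[0,0,0]]
    - [[0,0,0],[0,0,0]]

```text
time: 3.0
ee_pos: [0.5398, 0.0612, 0.0684]
eef_rot: [0.064, 3.134, 0.004]
force: [0.0, 1.2, 0.2]
width: 0.275
```

```bash
python3 -c "
from h import *
goal([.5366,.0613,.026])"
```

```text
t3.00 pos [0.5398 0.0612 0.0684] F [0.  1.2 0.2] w0.275 tool shift cm [ 0.35 -0.01  4.23] turn deg [ 0.15  0.39 -0.17]
```

Request:
play_rows:
  plan:
    - [[0.2,0,1.0],[0.1,0.3,0]]
    - [[0,0,1.0],[0,0,0]]
    - [[0,0,0.6],[0,0,0]]
    - [[0,0,0],[0,0,0]]

```text
time: 3.33
ee_pos: [0.5383, 0.0615, 0.0406]
eef_rot: [0.064, 3.138, 0.002]
force: [-0.8, 0.5, 0.9]
width: 0.274
```

```bash
python3 -c "
from h import *
goal([.5366,.0613,.026])"
```

```text
t3.33 pos [0.5383 0.0615 0.0406] F [-0.8  0.5  0.9] w0.274 tool shift cm [ 0.17 -0.03  1.46] turn deg [ 0.09  0.16 -0.17]
```

Request:
play_rows:
  plan:
    - [[0.1,0,0.7],[0,0,0]]
    - [[0,0,0.6],[0,0,0]]
    - [[0,0,0.1],[0,0,0]]
    - [[0,0,0],[0,0,0]]

```text
time: 3.67
ee_pos: [0.5368, 0.0614, 0.0243]
eef_rot: [0.064, 3.14, 0.001]
force: [-0.0, 0.3, -0.1]
width: 0.275
```

```bash
python3 -c "
from h import *
goal([.5366,.0613,.026])
wrist('w3')"
```

```text
t3.67 pos [0.5368 0.0614 0.0243] F [-0.   0.3 -0.1] w0.275 tool shift cm [ 0.02 -0.01 -0.17] turn deg [ 0.04  0.08 -0.15]
3.67 [0.5368 0.0614 0.0243] [6.40e-02 3.14e+00 1.00e-03] [-0.   0.3 -0.1] 0.2754929306438965
```

View pics/w3.png

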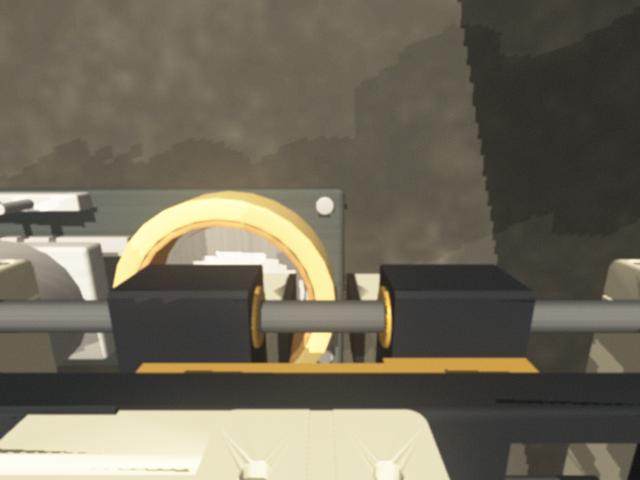

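The wall at (322,290) lies between the two pads at (290,290) and (352,290), one finger is in the hole, and there's no contact force. I'll close the gripper.

Request:
play_rows:
  plan:
    - [[0,0,0],[0,0,0]]
    - [[0,0,0],[0,0,0]]
    - [[0,0,0],[0,0,0]]
    - [[0,0,0],[0,0,0]]
    - [[0,0,0],[0,0,0]]
  gripper: 255

```text
time: 4.13
ee_pos: [0.5374, 0.0617, 0.0253]
eef_rot: [0.064, 3.138, 0.002]
force: [-0.4, 0.4, -1.7]
width: 0.121
```

Request:
play_rows:
  plan:
    - [[0,0,-0.3],[0,0,0]]
    - [[0,0,-0.5],[0,0,0]]
    - [[0,0,-0.7],[0,0,0]]
    - [[0,0,-0.7],[0,0,0]]
    - [[0,0,0],[0,0,0]]

```text
time: 4.55
ee_pos: [0.5372, 0.0616, 0.0497]
eef_rot: [0.064, 3.138, 0.002]
force: [-0.4, 0.3, -0.6]
width: 0.124
```

```bash
python3 -c "
from h import *
goal([.5366,.0613,.1])
wrist('w4')"
```

```text
t4.55 pos [0.5372 0.0616 0.0497] F [-0.4  0.3 -0.6] w0.124 tool shift cm [ 0.05 -0.03 -5.03] turn deg [ 0.07  0.15 -0.15]
4.55 [0.5372 0.0616 0.0497] [6.400e-02 3.138e+00 2.000e-03] [-0.4  0.3 -0.6] 0.12372623660817378
```

View pics/w4.png

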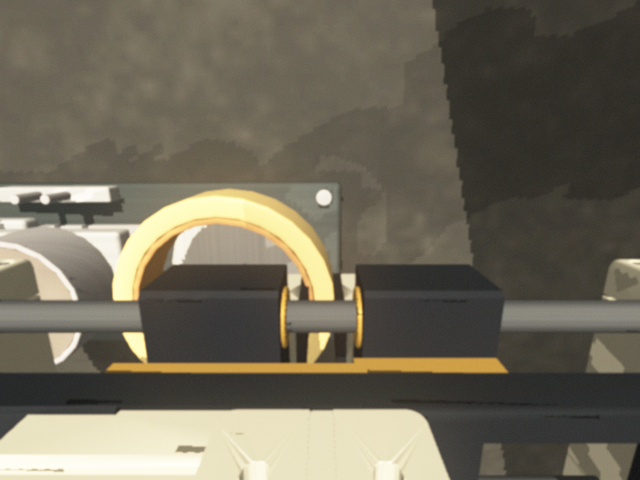

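Request:
play_rows:
  plan:
    - [[0,0,-1.2],[0,0,0]]
    - [[0,0,-1.5],[0,0,0]]
    - [[0,0,-1.5],[0,0,0]]
    - [[0,0,-1.0],[0,0,0]]
    - [[0,0,0],[0,0,0]]

```text
time: 5.02
ee_pos: [0.5359, 0.0612, 0.1029]
eef_rot: [0.065, 3.14, 0.002]
force: [0.7, -0.2, -1.5]
width: 0.124
```

```bash
python3 -c "
from h import *
goal([.502,.199,.1])"
```

```text
t5.02 pos [0.5359 0.0612 0.1029] F [ 0.7 -0.2 -1.5] w0.124 tool shift cm [ 3.96 13.63  0.3 ] turn deg [ 0.06  0.05 -0.2 ]
```

Request:
play_rows:
  plan:
    - [[0.4,1.3,0],[0,0,0]]
    - [[0.7,2.4,0],[0,0,0]]
    - [[0.7,2.6,0],[0,0,0]]
    - [[0.7,2.6,0],[0,0,0]]
    - [[0.7,2.3,0],[0,0,0]]

```text
time: 5.43
ee_pos: [0.5077, 0.1742, 0.1012]
eef_rot: [0.078, 3.14, 0.002]
force: [0.6, 0.8, -1.6]
width: 0.122
```

Request:
play_rows:
  plan:
    - [[0.5,1.5,0],[0,0,0]]
    - [[0.2,0.7,0],[0,0,0]]
    - [[0,0,0],[0,0,0]]

```text
time: 5.68
ee_pos: [0.5, 0.2011, 0.0993]
eef_rot: [-0.072, -3.14, -0.002]
force: [0.6, 0.2, -0.4]
width: 0.124
```

```bash
python3 -c "
from h import *
goal([.502,.199,.009])
d=wrist('w5')
from plant import cams
i=cams.get_image('scene')['pixels'][180:330,250:450,::-1]
cv2.imwrite('pics/s5.png',cv2.resize(i,None,fx=4,fy=4,interpolation=cv2.INTER_CUBIC))"
```

```text
t5.68 pos [0.5    0.2011 0.0993] F [ 0.6  0.2 -0.4] w0.124 tool shift cm [-0.22 -0.21  9.03] turn deg [ 0.08 -0.04 -0.46]
5.68 [0.5    0.2011 0.0993] [-7.20e-02 -3.14e+00 -2.00e-03] [ 0.6  0.2 -0.4] 0.12378161699260795
```

View pics/s5.png

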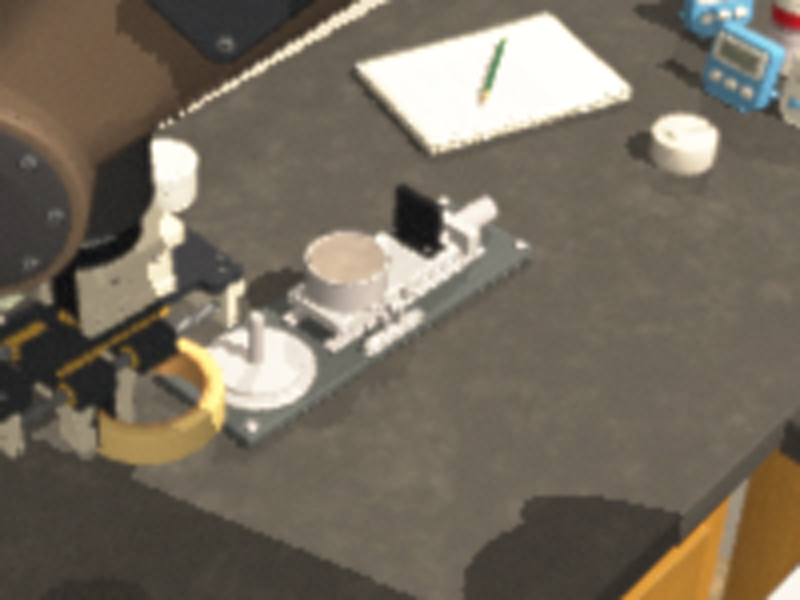

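View pics/w5.png

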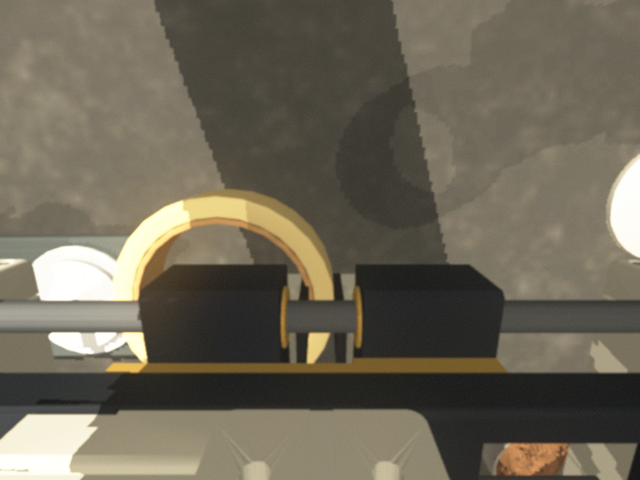

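```bash
python3 - <<'E'
from h import *
d=pickle.load(open("scene0.pkl","rb"));W=cloud(d)
for u,v in((200,377),(182,378),(218,375),(190,340),(182,315),(187,300)):print(u,v,np.round(W[v,u],3))
d=pickle.load(open("w5.pkl","rb"));W=cloud(d,d["world"]);x,y,z=W[...,0],W[...,1],W[...,2]
V,U=np.mgrid[:480,:640]
m=(V<300)&(abs(np.hypot(x-.5,y-.157)-.044)<.012)&(z>.08)
P=W[m];c=P.mean(0);print("top plane",len(P),np.linalg.svd(P-c,full_matrices=False)[2][2],c)
E
```

```text
200 377 [0.473 0.464 0.013]
182 378 [0.504 0.494 0.008]
218 375 [0.454 0.428 0.003]
190 340 [0.474 0.462 0.145]
182 315 [0.465 0.467 0.235]
187 300 [0.705 0.35  0.018]
top plane 17202 [ 0.98994738 -0.05020768  0.13222468] [0.46526525 0.1640404  0.13776771]
```

Request:
play_rows:
  plan:
    - [[-0.1,-0.2,1.5],[0,0,0]]
    - [[0,0,2.2],[0,0,0]]
    - [[0,0,2.0],[0,0,0]]
    - [[0,0,1.2],[0,0,0]]
    - [[0,0,0.0],[0,0,0]]

```text
time: 6.2
ee_pos: [0.503, 0.1932, 0.0287]
eef_rot: [0.08, 3.139, 0.004]
force: [0.2, -0.5, -1.1]
width: 0.122
```

```bash
python3 -c "
from h import *
goal([.502,.199,.009])"
```

```text
t6.20 pos [0.503  0.1932 0.0287] F [ 0.2 -0.5 -1.1] w0.122 tool shift cm [0.13 0.57 1.98] turn deg [ 0.16  0.08 -0.77]
```

Request:
play_rows:
  plan:
    - [[0,0.5,0.6],[0,0,0]]
    - [[0,0,0.6],[0,0,0]]
    - [[0,0,0.3],[0,0,0]]
    - [[0,0,0.2],[0,0,0]]
    - [[0,0,0],[0,0,0]]

```text
time: 6.62
ee_pos: [0.5048, 0.1968, 0.0116]
eef_rot: [0.085, 3.138, 0.005]
force: [-0.6, 0.3, -1.3]
width: 0.123
```

Request:
play_rows:
  plan:
    - [[0,0,0.15],[0,0,0]]
    - [[0,0,0.1],[0,0,0]]
    - [[0,0,0],[0,0,0]]

```text
time: 6.87
ee_pos: [0.5054, 0.1974, 0.01]
eef_rot: [0.084, 3.136, 0.007]
force: [-0.4, 0.2, -0.6]
width: 0.123
```

Request:
play_rows:
  plan:
    - [[0,0,0.15],[0,0,0]]
    - [[0,0,0.1],[0,0,0]]
    - [[0,0,0],[0,0,0]]

```text
time: 7.12
ee_pos: [0.5057, 0.1977, 0.0092]
eef_rot: [0.082, 3.135, 0.008]
force: [-0.6, -0.2, -1.0]
width: 0.12
```

Request:
play_rows:
  plan:
    - [[0,0,0.2],[0,0,0]]
    - [[0,0,0.1],[0,0,0]]
    - [[0,0,0],[0,0,0]]

```text
time: 7.37
ee_pos: [0.5059, 0.1979, 0.0092]
eef_rot: [0.08, 3.134, 0.008]
force: [0.3, -0.4, -1.0]
width: 0.124
```

Request:
play_rows:
  plan:
    - [[0,0,0.3],[0,0,0]]
    - [[0,0,0.2],[0,0,0]]
    - [[0,0,0],[0,0,0]]

```text
time: 7.62
ee_pos: [0.5067, 0.1982, 0.0089]
eef_rot: [0.076, 3.131, 0.009]
force: [0.4, -0.0, -1.5]
width: 0.124
```

```bash
python3 -c "
from h import *
goal([.502,.199,.009]);d=wrist('w6');W=cloud(d,d['world'])
V,U=np.mgrid[:480,:640]
for u,v in ((225,202),(180,215),(130,260),(290,225),(310,250),(325,290)):print(u,v,np.round(W[v,u],4))
print('table',[np.round(W[v,u],4) for u,v in((300,100),(225,240),(450,250))])
"
```

```text
t7.62 pos [0.5067 0.1982 0.0089] F [ 0.4 -0.  -1.5] w0.124 tool shift cm [ 0.47  0.05 -0.02] turn deg [ 0.33  0.52 -0.59]
7.62 [0.5067 0.1982 0.0089] [0.076 3.131 0.009] [ 0.4 -0.  -1.5] 0.12406743248866485
225 202 [0.4568 0.1608 0.0256]
180 215 [0.4614 0.1414 0.0253]
130 260 [0.4796 0.1174 0.026 ]
290 225 [0.4678 0.1867 0.0257]
310 250 [0.4792 0.1944 0.0254]
325 290 [0.4974 0.2    0.0268]
table [array([0.4164, 0.1929, 0.0007]), array([0.4795, 0.1514, 0.0005]), array([4.905e-01, 2.638e-01, 3.000e-04])]
```

View pics/w6.png

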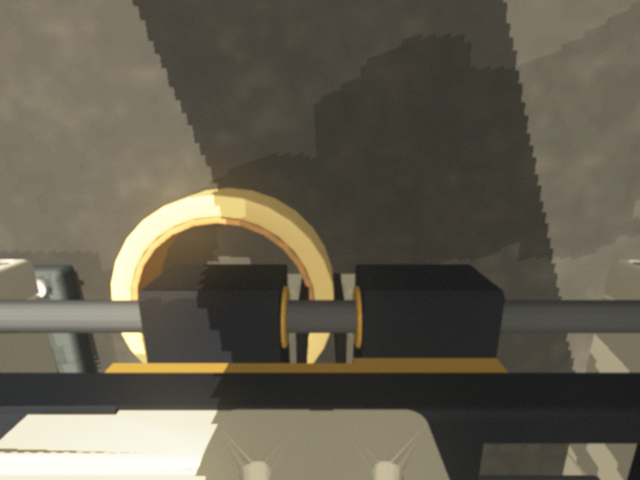

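The roll top reads 25.3–26.8 mm all round over a table reading of 0.3–0.7 mm, so it is flat on the worktop. I'll release it.

Request:
play_rows:
  plan:
    - [[0,0,0],[0,0,0]]
    - [[0,0,0],[0,0,0]]
    - [[0,0,0],[0,0,0]]
    - [[0,0,0],[0,0,0]]
    - [[0,0,0],[0,0,0]]
  gripper: 185

```text
time: 8.08
ee_pos: [0.5072, 0.1987, 0.0077]
eef_rot: [0.076, 3.131, 0.01]
force: [0.1, 0.1, -0.2]
width: 0.272
```

Request:
play_rows:
  plan:
    - [[0,0,-0.5],[0,0,0]]
    - [[0,0,-1.0],[0,0,0]]
    - [[0,0,-1.5],[0,0,0]]
    - [[0,0,-2.5],[0,0,0]]
    - [[0,0,-3.5],[0,0,0]]

```text
time: 8.5
ee_pos: [0.5023, 0.195, 0.0951]
eef_rot: [-0.078, -3.139, 0.005]
force: [0.9, 0.4, -0.3]
width: 0.276
```

Request:
play_rows:
  plan:
    - [[0,0,-3.0],[0,0,0]]
    - [[0,-2.0,-2.0],[0,0,0]]
    - [[0,-3,0],[0,0,0]]
    - [[0,-3,0],[0,0,0]]
    - [[0,0,0],[0,0,0]]
  gripper: 255

```text
time: 8.92
ee_pos: [0.5022, 0.1161, 0.1614]
eef_rot: [0.069, 3.128, 0.008]
force: [-1.0, 0.0, -0.6]
width: 0.012
```

```bash
python3 -c "
from h import *
d=wrist('w7');W=cloud(d,d['world']);x,y,z=W[...,0],W[...,1],W[...,2]
m=(z>.022)&(z<.03)&(x>.42)&(x<.58)&(y>.085)&(y<.23)
print(m.sum(),cv2.minEnclosingCircle(np.c_[x[m],y[m]].astype(np.float32)))
"
```

```text
8.92 [0.5022 0.1161 0.1614] [0.069 3.128 0.008] [-1.   0.  -0.6] 0.012034752263969687
3530 ((0.5028542280197144, 0.15407004952430725), 0.049791570752859116)
```

View pics/w7.png

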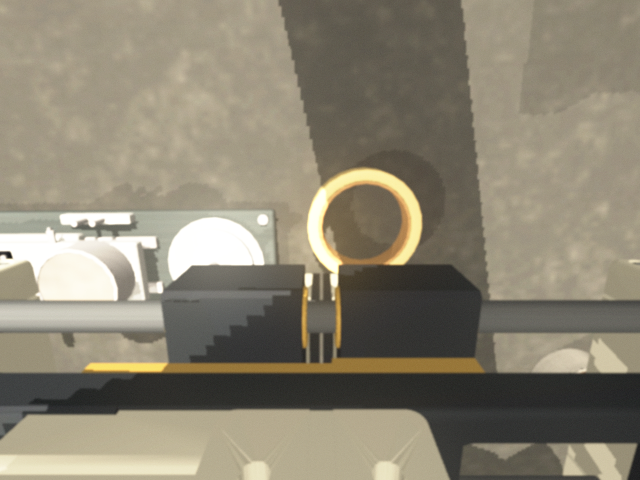

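The roll lies flat at (0.503, 0.154), clear of the rig end. Next I'll set up the push: closed fingers with the jaws turned across the rig, behind the handle.

```bash
python3 -c "
from h import *
from plant import sensors
print(np.round(sensors.observe()['joint_positions'],3))
goal([.526,-.20,.16],177.83);goal([.526,-.20,.16],-2.17)"
```

```text
[ 0.613  0.143 -0.44   0.004 -0.973 -2.23 ]
t8.97 pos [0.5029 0.1175 0.1616] F [0.  0.8 0.1] w0.008 tool shift cm [-3.720e+00 -3.161e+01  1.000e-02] turn deg [ -0.35   0.91 -90.37]
t8.97 pos [0.5029 0.1175 0.1616] F [0.  0.8 0.1] w0.008 tool shift cm [-3.720e+00 -3.161e+01  1.000e-02] turn deg [ 0.91  0.35 89.62]
```

Request:
play_rows:
  plan:
    - [[-0.4,-3.9,0],[0,0,0]]
    - [[-0.4,-3.9,0],[0,0,0]]
    - [[-0.4,-3.9,0],[0,0,0]]
    - [[-0.4,-3.9,0],[0,0,0]]
    - [[-0.4,-3.9,0],[0,0,0]]

```text
time: 9.38
ee_pos: [0.5171, -0.0768, 0.165]
eef_rot: [0.051, 3.12, 0.014]
force: [0.4, 0.1, -0.4]
width: 0.005
```

Request:
play_rows:
  plan:
    - [[-0.4,-3.9,0],[0,0,0]]
    - [[-0.4,-3.9,0],[0,0,0]]
    - [[-0.4,-3.9,0],[0,0,0]]
    - [[0,0,0],[0,0,-7]]
    - [[0,0,0],[0,0,-7]]

```text
time: 9.8
ee_pos: [0.5259, -0.2052, 0.1664]
eef_rot: [-0.328, 3.101, 0.008]
force: [-0.8, 0.3, 0.8]
width: 0.004
```

Request:
play_rows:
  plan:
    - [[0,0,0],[0,0,-7]]
    - [[0,0,0],[0,0,-7]]
    - [[0,0,0],[0,0,-7]]
    - [[0,0,0],[0,0,-7]]
    - [[0,0,0],[0,0,-7]]

```text
time: 10.22
ee_pos: [0.5267, -0.2061, 0.1677]
eef_rot: [-1.271, 2.848, -0.003]
force: [0.0, -0.0, -0.9]
width: 0.006
```

Request:
play_rows:
  plan:
    - [[0,0,0],[0,0,-7]]
    - [[0,0,0],[0,0,-7]]
    - [[0,0,0],[0,0,-7]]
    - [[0,0,0],[0,0,-7]]
    - [[0,0,0],[0,0,0]]

```text
time: 10.63
ee_pos: [0.5282, -0.2039, 0.1694]
eef_rot: [-1.944, 2.44, -0.012]
force: [0.3, 0.1, 0.2]
width: 0.004
```

```bash
python3 -c "
from h import *
goal([.526,-.20,.16],177.83)"
```

```text
t10.63 pos [ 0.5282 -0.2039  0.1694] F [0.3 0.1 0.2] w0.004 tool shift cm [-0.32  0.32  0.94] turn deg [ -1.17   0.6  -10.73]
```

Request:
play_rows:
  plan:
    - [[-0.4,0.0,0.4],[-0.6,0.3,-5.4]]
    - [[-0.4,0,0.4],[-0.6,0.3,-5.4]]
    - [[0,0,0],[0,0,0]]

```text
time: 10.88
ee_pos: [0.5306, -0.195, 0.1626]
eef_rot: [2.176, -2.266, 0.0]
force: [0.3, -0.5, -0.4]
width: 0.008
```

```bash
python3 -c "
from h import *
goal([.527,-.192,.09],177.83);wrist('w8')"
```

```text
t10.88 pos [ 0.5306 -0.195   0.1626] F [ 0.3 -0.5 -0.4] w0.008 tool shift cm [-0.28  0.37  7.26] turn deg [ 0.01 -0.02 -0.16]
10.88 [ 0.5306 -0.195   0.1626] [ 2.176 -2.266  0.   ] [ 0.3 -0.5 -0.4] 0.007664823522492706
```

View pics/w8.png

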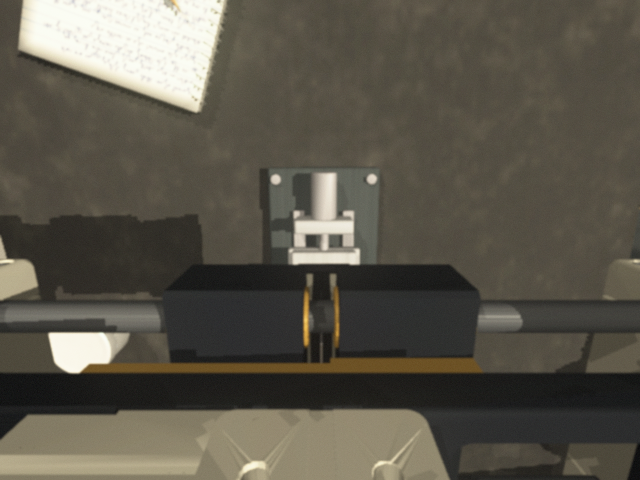

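Request:
play_rows:
  plan:
    - [[-0.1,0.3,2.5],[0,0,0]]
    - [[0,0,2.5],[0,0,0]]
    - [[0,0,1.5],[0,0,0]]
    - [[0,0,0],[0,0,0]]

```text
time: 11.27
ee_pos: [0.5302, -0.1939, 0.0991]
eef_rot: [-2.142, 2.291, -0.009]
force: [-0.7, -0.2, 0.0]
width: 0.009
```

```bash
python3 -c "
from h import *
goal([.527,-.191,.05],177.83)
from plant import cams
d=cams.get_image('scene');pickle.dump(d,open('s9.pkl','wb'))
i=d['pixels'][190:290,300:430,::-1]
cv2.imwrite('pics/s9.png',cv2.resize(i,None,fx=6,fy=6,interpolation=cv2.INTER_CUBIC))
i=cams.get_image('side')['pixels'][200:300,230:360,::-1]
cv2.imwrite('pics/d9.png',cv2.resize(i,None,fx=6,fy=6,interpolation=cv2.INTER_CUBIC))"
```

```text
t11.27 pos [ 0.5302 -0.1939  0.0991] F [-0.7 -0.2  0. ] w0.009 tool shift cm [-0.27  0.37  4.9 ] turn deg [-0.43 -0.   -1.7 ]
```

View pics/s9.png

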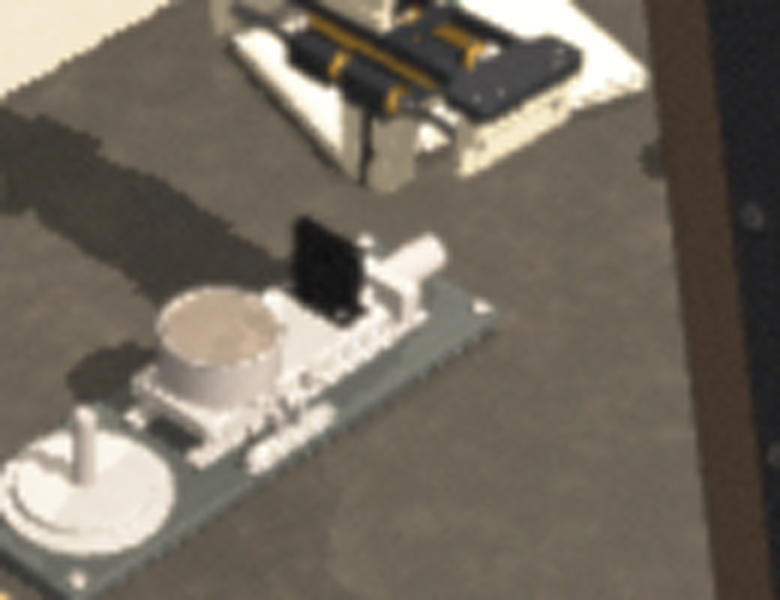

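View pics/d9.png

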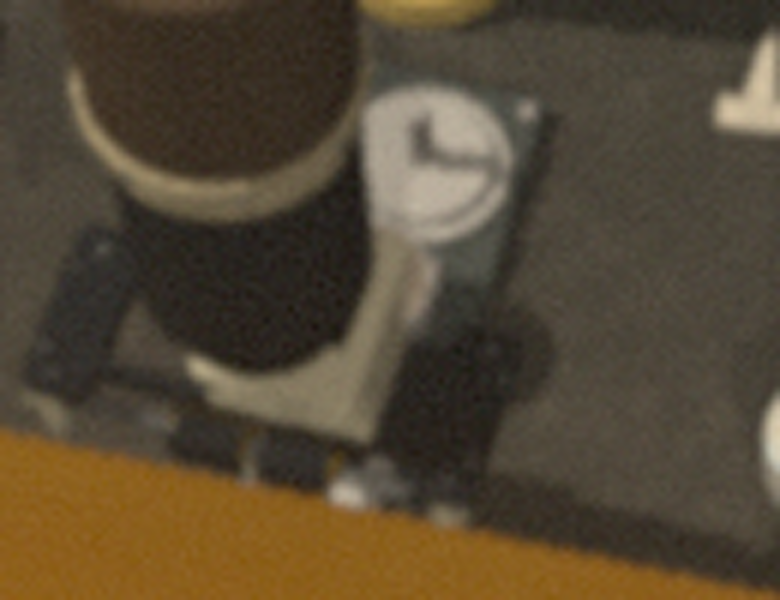

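The scene view shows the closed fingers hanging behind the black handle (crop 375,170 against 328,270). I'll lower them.

Request:
play_rows:
  plan:
    - [[-0.1,0.3,1.5],[-0.4,0,-1.5]]
    - [[0,0,1.7],[0,0,0]]
    - [[0,0,1.0],[0,0,0]]
    - [[0,0,0],[0,0,0]]

```text
time: 11.7
ee_pos: [0.5339, -0.194, 0.0651]
eef_rot: [-2.165, 2.264, -0.018]
force: [-0.1, -0.2, 0.1]
width: 0.004
```

```bash
python3 -c "
from h import *
goal([.527,-.191,.05],177.83)"
```

```text
t11.70 pos [ 0.5339 -0.194   0.0651] F [-0.1 -0.2  0.1] w0.004 tool shift cm [-0.27  0.72  1.5 ] turn deg [-0.8  -0.11 -0.39]
```

Request:
play_rows:
  plan:
    - [[0,0.6,0.7],[-0.8,0,-0.3]]
    - [[0,0.2,0.7],[0,0,0]]
    - [[0,0,0],[0,0,0]]

```text
time: 11.95
ee_pos: [0.5271, -0.194, 0.0527]
eef_rot: [2.176, -2.266, 0.005]
force: [-0.9, -0.4, -0.1]
width: 0.006
```

```bash
python3 -c "
from h import *
goal([.527,-.174,.05],177.83)"
```

```text
t11.95 pos [ 0.5271 -0.194   0.0527] F [-0.9 -0.4 -0.1] w0.006 tool shift cm [-2.    0.09  0.27] turn deg [-0.13 -0.13 -0.17]
```

Next I approach in −x (tool) to find contact.

Request:
play_rows:
  plan:
    - [[-0.6,0,0.1],[0,0,0]]
    - [[-0.5,0,0],[0,0,0]]
    - [[-0.3,0,0],[0,0,0]]
    - [[0,0,0],[0,0,0]]

```text
time: 12.28
ee_pos: [0.5283, -0.1788, 0.0528]
eef_rot: [-2.174, 2.267, -0.007]
force: [0.8, 0.1, 0.5]
width: 0.006
```

Request:
play_rows:
  plan:
    - [[-0.3,0,0],[0,0,0]]
    - [[-0.2,0,0],[0,0,0]]
    - [[0,0,0],[0,0,0]]

```text
time: 12.53
ee_pos: [0.5291, -0.1729, 0.0535]
eef_rot: [-2.175, 2.265, -0.008]
force: [0.2, -0.8, -0.8]
width: 0.001
```

Request:
play_rows:
  plan:
    - [[-0.2,0,0],[0,0,0]]
    - [[-0.2,0,0],[0,0,0]]
    - [[0,0,0],[0,0,0]]

```text
time: 12.78
ee_pos: [0.5291, -0.1706, 0.0535]
eef_rot: [2.176, -2.265, 0.011]
force: [1.1, -6.8, -1.5]
width: 0.004
```

Request:
play_rows:
  plan:
    - [[-0.5,0,0],[0,0,0]]
    - [[-0.6,0,0],[0,0,0]]
    - [[-0.6,0,0],[0,0,0]]
    - [[-0.5,0,0],[0,0,0]]
    - [[0,0,0],[0,0,0]]

```text
time: 13.2
ee_pos: [0.5297, -0.1545, 0.0536]
eef_rot: [2.172, -2.26, 0.018]
force: [1.3, -10.6, -3.7]
width: 0.007
```

```bash
python3 -c "
from h import *
goal([.5285,-.141,.053],177.83)
from plant import cams
d=cams.get_image('scene');pickle.dump(d,open('s10.pkl','wb'))
i=d['pixels'][220:280,320:400,::-1]
cv2.imwrite('pics/s10.png',cv2.resize(i,None,fx=9,fy=9,interpolation=cv2.INTER_CUBIC))
d0=pickle.load(open('s9.pkl','rb'))['pixels'][220:280,320:400,::-1]
cv2.imwrite('pics/s9b.png',cv2.resize(d0,None,fx=9,fy=9,interpolation=cv2.INTER_CUBIC))"
```

```text
t13.20 pos [ 0.5297 -0.1545  0.0536] F [  1.3 -10.6  -3.7] w0.007 tool shift cm [-1.35  0.17  0.04] turn deg [-0.18 -0.74 -0.12]
```

View pics/s10.png

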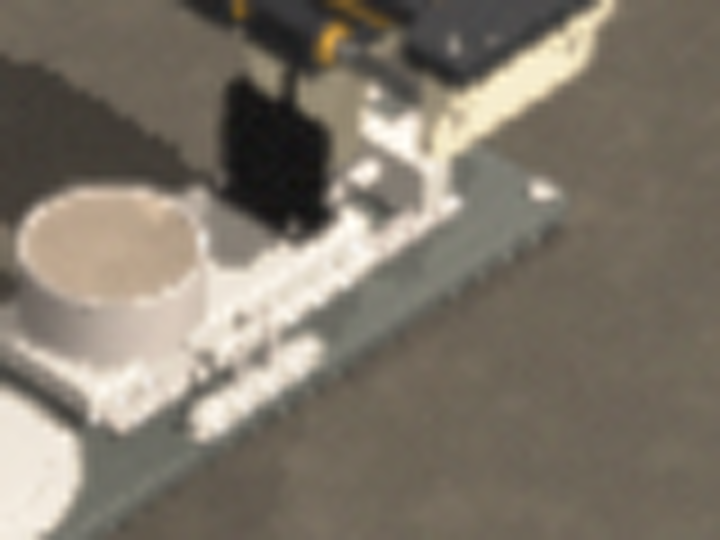

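View pics/s9b.png

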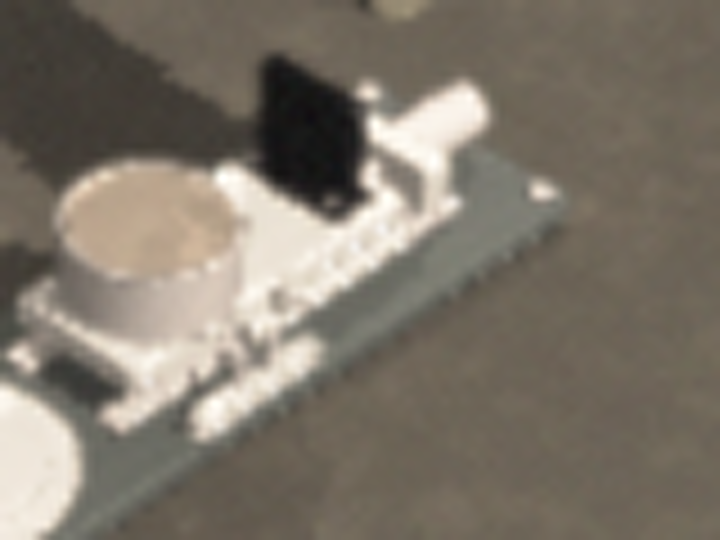

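Request:
play_rows:
  plan:
    - [[-0.5,0.1,0],[0,-0.4,0]]
    - [[-0.5,0,0],[0,0,0]]
    - [[-0.3,0,0],[0,0,0]]
    - [[-0.2,0,0],[0,0,0]]

```text
time: 13.58
ee_pos: [0.5299, -0.1462, 0.0537]
eef_rot: [2.172, -2.26, 0.018]
force: [2.5, -13.2, -2.9]
width: 0.004
```

```bash
cat > m.py <<'E'
from h import *
from plant import cams
import sys
goal([.5285,-.1412,.053],177.83)
d=cams.get_image('scene');t=sys.argv[1];pickle.dump(d,open(t+'.pkl','wb'))
cv2.imwrite(f'pics/{t}.png',cv2.resize(d['pixels'][220:280,320:400,::-1],None,fx=9,fy=9,interpolation=cv2.INTER_CUBIC))
d0=pickle.load(open('s9.pkl','rb'));M=d['world_to_cam'];K=d['mtx']
def pr(p):
    q=M[:3,:3]@p+M[:3,3];q=K@q;return q[:2]/q[2]
ax=np.array([.0379,.9993,0])
P0=np.array([.5312,-.0775,.0666])
g=lambda d:cv2.cvtColor(d['pixels'],cv2.COLOR_RGB2GRAY)
a,b=g(d0),g(d);c=pr(P0)
up=6
A=cv2.resize(a,None,fx=up,fy=up,interpolation=cv2.INTER_CUBIC);B=cv2.resize(b,None,fx=up,fy=up,interpolation=cv2.INTER_CUBIC)
x0,y0,w,h=int((c[0]-11)*up),int((c[1]-8)*up),22*up,18*up
best=[]
for t in np.arange(0,.045,.0005):
    s=(pr(P0+ax*t)-c)*up
    Bx=cv2.warpAffine(B,np.float32([[1,0,-s[0]],[0,1,-s[1]]]),(B.shape[1],B.shape[0]))
    best.append((cv2.matchTemplate(Bx[y0:y0+h,x0:x0+w],A[y0:y0+h,x0:x0+w],cv2.TM_CCOEFF_NORMED)[0,0],t))
print("ring travel (corr,t)",max(best))
# handle black
def hc(d,t):
    W=cloud(d);z=W[...,2];m=(d['pixels'].max(-1)<45)&(z>.045)&(z<.09)&(abs(W[...,0]-.528)<.035)&(W[...,1]>-.18)&(W[...,1]<-.09)
    v,u=np.where(m);return m.sum(),u.mean(),v.mean(),u.min(),v.max(),W[m].mean(0)@ax
print(hc(d0,0));print(hc(d,0))
E
python3 m.py s11
```

```text
t13.58 pos [ 0.5299 -0.1462  0.0537] F [  2.5 -13.2  -2.9] w0.004 tool shift cm [-0.49  0.16  0.06] turn deg [-0.19 -0.77 -0.11]
ring travel (corr,t) (np.float32(0.93050957), np.float64(0.0275))
(np.int64(111), np.float64(353.6666666666667), np.float64(233.55855855855856), np.int64(349), np.int64(241), np.float64(-0.13034330312051637))
(np.int64(117), np.float64(348.13675213675214), np.float64(237.5982905982906), np.int64(343), np.int64(245), np.float64(-0.10370134508864079))
```

View pics/s11.png

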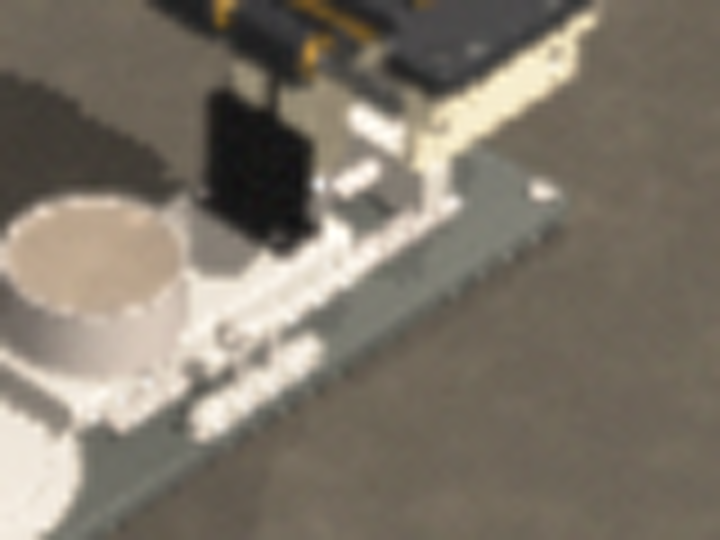

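```bash
cat > tr.py <<'E'
from h import *
ax=np.array([.0379,.9993,0])
def run(f0,f1,P0,bx,name):
    d0=pickle.load(open(f0,'rb'));d=pickle.load(open(f1,'rb'));M=d['world_to_cam'];K=d['mtx']
    def pr(p):
        q=M[:3,:3]@p+M[:3,3];q=K@q;return q[:2]/q[2]
    g=lambda d:cv2.cvtColor(d['pixels'],cv2.COLOR_RGB2GRAY).astype(np.float32)
    a,b=g(d0),g(d);c=pr(P0);T=a[int(c[1])-bx[1]:int(c[1])+bx[3],int(c[0])-bx[0]:int(c[0])+bx[2]]
    r=cv2.matchTemplate(b[200:300,280:420],T,cv2.TM_CCOEFF_NORMED);_,mx,_,l=cv2.minMaxLoc(r)
    x,y=l;w=r[y-1:y+2,x-1:x+2];dx=(w[1,0]-w[1,2])/(2*(w[1,0]+w[1,2]-2*w[1,1]));dy=(w[0,1]-w[2,1])/(2*(w[0,1]+w[2,1]-2*w[1,1]))
    s=np.array([x+280+dx-(int(c[0])-bx[0]),y+200+dy-(int(c[1])-bx[1])])
    ts=np.arange(-.005,.05,.0001);e=[np.hypot(*(pr(P0+ax*t)-c-s)) for t in ts];i=np.argmin(e)
    print(f1,name,"corr%.3f"%mx,"shift",np.round(s,2),"travel mm %.1f"%(ts[i]*1e3),"resid px %.2f"%e[i])
import sys
for f in sys.argv[2:]:
    run(sys.argv[1],f,np.array([.5312,-.0775,.060]),(12,7,12,12),"ring")
    run(sys.argv[1],f,np.array([.528,-.157,.065]),(7,9,6,9),"handle")
E
python3 tr.py s9.pkl s10.pkl s11.pkl; python3 tr.py s10.pkl s11.pkl;python3 tr.py scene0.pkl s9.pkl
```

```text
s10.pkl ring corr0.853 shift [-4.81  2.85] travel mm 20.5 resid px 0.14
s10.pkl handle corr0.866 shift [-4.08  3.1 ] travel mm 19.9 resid px 0.46
s11.pkl ring corr0.845 shift [-6.71  4.05] travel mm 28.6 resid px 0.13
s11.pkl handle corr0.867 shift [-6.03  4.2 ] travel mm 28.5 resid px 0.36
s11.pkl ring corr0.988 shift [-1.98  1.07] travel mm 8.2 resid px 0.15
s11.pkl handle corr0.973 shift [-2.03  1.13] travel mm 9.1 resid px 0.12
s9.pkl ring corr0.800 shift [-0.09  0.2 ] travel mm 0.7 resid px 0.12
s9.pkl handle corr0.988 shift [-0.18 -0.1 ] travel mm 0.4 resid px 0.18
```

```bash
cat > dp.py <<'E'
from h import *
import sys
from scipy.optimize import least_squares
ax=np.array([.0379,.9993,0])
for f in sys.argv[1:]:
    d=pickle.load(open(f,'rb'));W=cloud(d);x,y,z=W[...,0],W[...,1],W[...,2]
    m=(z>.060)&(z<.074)&(abs(x-.531)<.045)&(y>-.125)&(y<-.005)
    if f!="x": m&=(np.hypot(x-.535,y-.0175)>.012)
    n,l,st,ce=cv2.connectedComponentsWithStats(m.astype(np.uint8));k=1+np.argmax(st[1:,4]);m=l==k
    v,u=np.where(m)
    print(f,"top n",m.sum(),"cent rig-x %.4f"%(W[m].mean(0)@ax),"circ",np.round(cv2.minEnclosingCircle(np.c_[x[m],y[m]].astype(np.float32))[0],4),"px ell",np.round(cv2.fitEllipse(cv2.findContours(m.astype(np.uint8),0,1)[0][0])[0],2))
    h=(z>.05)&(z<.09)&(abs(x-.528)<.03)&(y>-.185)&(y<-.1)&(d['pixels'].max(-1)<50)
    print("   handle n",h.sum(),"mean %.4f median %.4f"%((W[h]@ax).mean(),np.median(W[h]@ax)))
E
python3 dp.py scene0.pkl s9.pkl s10.pkl s11.pkl
```

```text
scene0.pkl top n 247 cent rig-x -0.0523 circ [ 0.531 -0.074] px ell [336.19 244.98]
   handle n 105 mean -0.1302 median -0.1300
s9.pkl top n 247 cent rig-x -0.0527 circ [ 0.5318 -0.0736] px ell [336.22 244.88]
   handle n 103 mean -0.1305 median -0.1304
s10.pkl top n 246 cent rig-x -0.0341 circ [ 0.5331 -0.0549] px ell [331.96 247.67]
   handle n 110 mean -0.1120 median -0.1117
s11.pkl top n 253 cent rig-x -0.0258 circ [ 0.5336 -0.0449] px ell [330.03 248.82]
   handle n 114 mean -0.1038 median -0.1036
```

Request:
play_rows:
  plan:
    - [[-0.5,0.1,0],[0,-0.3,0]]
    - [[-0.4,0,0],[0,-0.2,0]]

```text
time: 13.8
ee_pos: [0.5301, -0.1408, 0.0536]
eef_rot: [2.174, -2.263, 0.015]
force: [-0.8, -14.8, -2.2]
width: 0.006
```

```bash
python3 m.py s12; python3 dp.py s12.pkl; python3 tr.py s11.pkl s12.pkl;python3 -c "
from h import *
goal([.5285,-.1434,.053],177.83)"
```

```text
t13.80 pos [ 0.5301 -0.1408  0.0536] F [ -0.8 -14.8  -2.2] w0.006 tool shift cm [0.05 0.16 0.06] turn deg [-0.25 -0.51 -0.11]
ring travel (corr,t) (np.float32(0.9302729), np.float64(0.033))
(np.int64(111), np.float64(353.6666666666667), np.float64(233.55855855855856), np.int64(349), np.int64(241), np.float64(-0.13034330312051637))
(np.int64(119), np.float64(346.9495798319328), np.float64(238.3109243697479), np.int64(342), np.int64(246), np.float64(-0.09821461220272235))
s12.pkl top n 248 cent rig-x -0.0205 circ [ 0.5333 -0.0421] px ell [328.8  249.66]
   handle n 108 mean -0.0983 median -0.0983
s12.pkl ring corr0.988 shift [-1.06  0.83] travel mm 4.9 resid px 0.14
s12.pkl handle corr0.954 shift [-0.97  0.51] travel mm 4.3 resid px 0.08
t13.85 pos [ 0.5301 -0.1406  0.0536] F [  2.4 -13.3  -5.8] w0.009 tool shift cm [0.29 0.15 0.07] turn deg [-0.24 -0.51 -0.1 ]
```

View pics/s12.png

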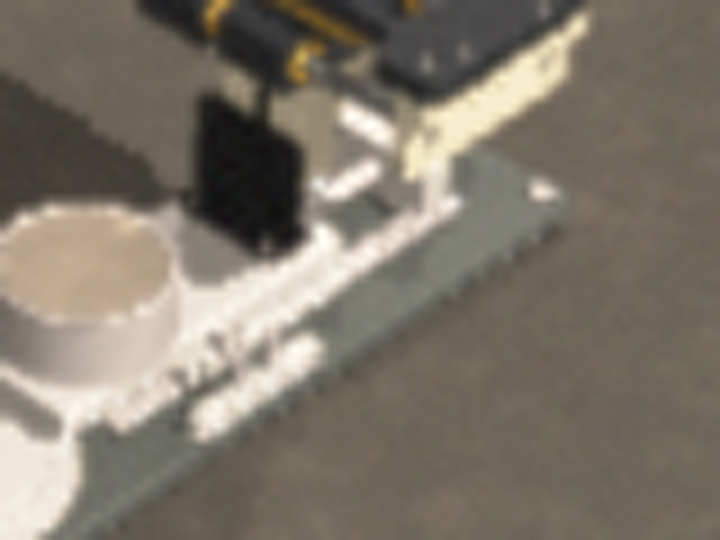

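Request:
play_rows:
  plan:
    - [[0.1,0.1,0],[0,-0.3,0]]

```text
time: 13.93
ee_pos: [0.5299, -0.1429, 0.0537]
eef_rot: [2.177, -2.264, 0.012]
force: [7.6, -12.4, -7.5]
width: 0.002
```

```bash
python3 m.py s13; python3 dp.py s13.pkl; python3 tr.py s11.pkl s13.pkl;python3 -c "
from h import *
from plant import cams
cams.get_image('scene');cams.get_image('scene')
goal([.5285,-.1430,.053],177.83)"
```

```text
t13.93 pos [ 0.5299 -0.1429  0.0537] F [  7.6 -12.4  -7.5] w0.002 tool shift cm [-0.17  0.14  0.06] turn deg [-0.31 -0.32 -0.07]
ring travel (corr,t) (np.float32(0.92238206), np.float64(0.031))
(np.int64(111), np.float64(353.6666666666667), np.float64(233.55855855855856), np.int64(349), np.int64(241), np.float64(-0.13034330312051637))
(np.int64(113), np.float64(347.62831858407077), np.float64(238.01769911504425), np.int64(343), np.int64(246), np.float64(-0.10041652005011319))
s13.pkl top n 254 cent rig-x -0.0226 circ [ 0.5347 -0.0431] px ell [329.16 249.31]
   handle n 104 mean -0.1005 median -0.1005
s13.pkl ring corr0.981 shift [-0.75  0.33] travel mm 3.0 resid px 0.12
s13.pkl handle corr0.959 shift [-0.54  0.12] travel mm 2.0 resid px 0.19
t14.08 pos [ 0.5299 -0.1434  0.0537] F [  4.4 -13.7  -6.5] w0.003 tool shift cm [-0.04  0.14  0.07] turn deg [-0.31 -0.32 -0.1 ]
```

```bash
python3 - <<'E'
from h import *
from plant import cams
acc=0
for i in range(8):
    d=cams.get_image('scene');acc=acc+d['pixels'].astype(float);pickle.dump(d,open(f'a{i}.pkl','wb'))
goal([.5285,-.1430,.053],177.83)
cv2.imwrite('pics/avg.png',cv2.resize((acc/8)[240:275,325:370,::-1].astype(np.uint8),None,fx=16,fy=16,interpolation=cv2.INTER_CUBIC))
d=pickle.load(open('a7.pkl','rb'));M=d['world_to_cam'];K=d['mtx'];a=np.radians(87.83);c,s=np.cos(a),np.sin(a)
W=cloud(d)
E
python3 dp.py a0.pkl a2.pkl a4.pkl a7.pkl
```

```text
t14.48 pos [ 0.5299 -0.1434  0.0537] F [  4.7 -13.8  -7.7] w0.003 tool shift cm [-0.03  0.14  0.07] turn deg [-0.31 -0.33 -0.1 ]
a0.pkl top n 250 cent rig-x -0.0235 circ [ 0.5332 -0.0453] px ell [329.47 249.15]
   handle n 107 mean -0.1012 median -0.1010
a2.pkl top n 253 cent rig-x -0.0229 circ [ 0.5324 -0.0444] px ell [329.26 249.22]
   handle n 103 mean -0.1012 median -0.1009
a4.pkl top n 253 cent rig-x -0.0230 circ [ 0.5325 -0.0443] px ell [329.3  249.25]
   handle n 103 mean -0.1013 median -0.1012
a7.pkl top n 253 cent rig-x -0.0228 circ [ 0.5315 -0.0459] px ell [329.24 249.22]
   handle n 105 mean -0.1011 median -0.1011
```

View pics/avg.png

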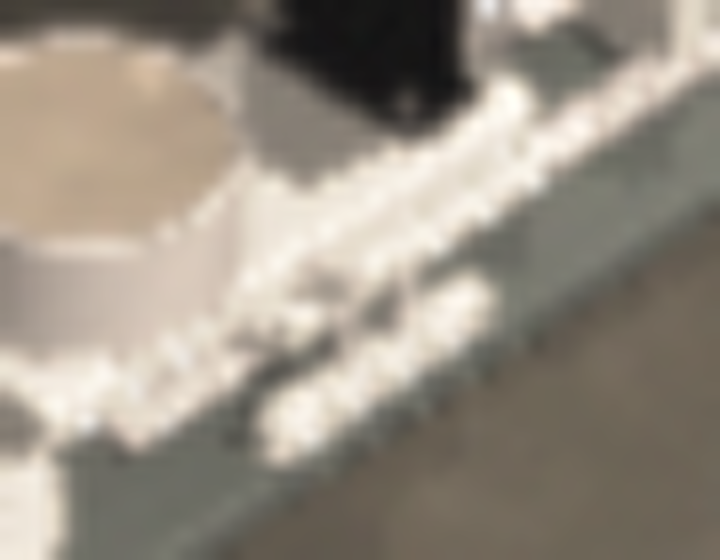

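```bash
python3 - <<'E'
from h import *
d=pickle.load(open('a7.pkl','rb'));cv2.imwrite('pics/fin.png',d['pixels'][:,:,::-1])
W=cloud(d);x,y,z=W[...,0],W[...,1],W[...,2]
m=(z>.018)&(z<.03)&(abs(x-.503)<.065)&(abs(y-.154)<.065);print(m.sum(),cv2.minEnclosingCircle(np.c_[x[m],y[m]].astype(np.float32)),z[m].max())
d0=pickle.load(open('scene0.pkl','rb'));W0=cloud(d0)
for n,(u,v) in dict(tin=(290,222),weight=(420,215),soil=(187,300)).items():print(n,np.round(W0[v,u],3),np.round(W[v,u],3))
E
```

```text
403 ((0.5040132999420166, 0.15747299790382385), 0.05219459533691406) 0.028895353877280594
tin [ 0.75  -0.085  0.035] [ 0.748 -0.082  0.037]
weight [ 0.467 -0.437  0.021] [0.123 0.196 0.508]
soil [0.705 0.35  0.018] [0.704 0.35  0.019]
```

View pics/fin.png

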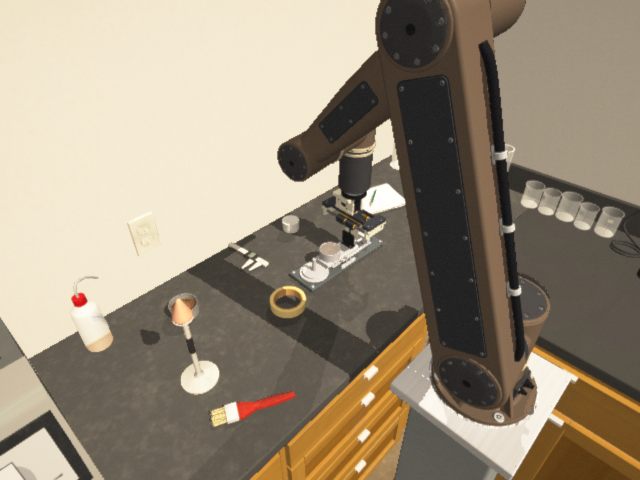

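The roll lies flat at pixel (288,302), clear of the rig. The fingers are holding the handle at (350,235). The tins have not moved, and the weight is hidden behind the arm, which never went near it. I'll hand the job in.

```bash
python3 -c "
from plant import sensors,close_job
close_job();s=sensors.observe();print(s['time'],s['ee_pos'],s['force'])"
```

```text
the job is handed in; nothing more can be done
the job is handed in; nothing more can be done
```

I lifted the tape roll off the post, laid it flat on the worktop and let go. Then I pushed the carriage to about 30 mm with closed fingers behind the handle, and handed the job in still holding it there, at about 14.5 s.

**Roll:** it lies flat at about (0.503, 0.154). Before release its top read 25–27 mm above the worktop all round, and it is clear of the rig.

**Carriage travel:** my checks differ by up to 2 mm.

| Check | Estimated travel |
|---|---|
| Depth images (handle and specimen ring) | 29.2–29.8 mm |
| Image matching | about 31 mm |
| Push force, 13.8 N on the given spring figures | about 31 mm |

The arm held steady at that point for the last 0.4 s I measured. I couldn't see the pointer between the pins clearly in any camera, so its position is inferred from these figures.

**Other items:** the lidded tin and soil dish read within about 3 mm of where they started. The arm hid the steel weight in the last view, so I couldn't check it then, but the arm had not gone near it.

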